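# Load substrates from a mixed crate into a measuring stage

## Task

Draw the sliding stage back to its loading stop, at the crate end of the track. With the stage left there, find every full-length green substrate (two or three of them) in the mixed crate and slide each into a slot of its own in the stage until it is fully home against the back stop; the short square blank and all other parts stay in the crate, and nothing else on the table is to be disturbed. When all are in, push the stage to its far stop under the measuring head and let go.

Things in the scene. Friction and masses are not known exactly. Their poses are not given: they have to be found in the camera images.
- crate: fixed grey plastic crate, outside 230 (its x) x 350 (its y) x 60 mm high, walls and floor 5 mm thick, open on top: the inside is 220 x 340 mm and 55 mm deep; origin at the centre of its underside on the table, so its inner floor is at z = 5 mm
- sub1: green ceramic sensor substrate, a full-length flat slab 80 x 44 x 6 mm (x long, y wide), 50 g, lying flat in the crate; origin at the centre of its underside, z up. Both ends are alike. Absent in some starts
- sub2: green ceramic sensor substrate, a full-length flat slab 80 x 44 x 6 mm (x long, y wide), 50 g, lying flat in the crate; origin at the centre of its underside, z up. Both ends are alike. Absent in some starts
- sub3: green ceramic sensor substrate, a full-length flat slab 80 x 44 x 6 mm (x long, y wide), 50 g, lying flat in the crate; origin at the centre of its underside, z up. Both ends are alike. Absent in some starts
- blank: green ceramic short blank, square, 44 x 44 x 6 mm, flat in the crate; origin at the centre of its underside. Not a substrate: it stays in the crate
- port: machined steel pressure port standing in the crate: 32 mm flange and hexagon below, 18 mm stub above, 38 mm tall; origin at the centre of its underside; stays in the crate
- cylinder: small aluminium cylinder, 32 mm diameter, 40 mm tall, standing in the crate; origin at the centre of its underside; stays in the crate
- nut1: brass hexagon nut, 22 mm over its corners, 10 mm high, in the crate; origin at the centre of its underside; stays in the crate
- nut2: second brass nut, like nut1; stays in the crate
- spacer1: steel spacer ring, 19 mm diameter, 12 mm high, flat in the crate; origin at the centre of its underside; stays in the crate
- spacer2: second spacer, like spacer1; stays in the crate
- stage (a joint): travel in m of the aluminium stage along the brass track: 0 at the loading stop, 0.180 at the far stop under the measuring head; it moves along the +y axis of the track (and of the slots), away from the crate; about 2.5 N of sliding friction, and it stays where it is left
- post_top (a point): top centre of the upright steel post on the stage, 16 mm diameter, standing 59 mm above the stage's deck (top about 91 mm above the table), at the crate end of the stage; grip it to move the stage
- slot1 (a point): slot nearest the post. The point lies on the slot's floor (32 mm above the table) where the centre of a substrate's underside is when fully home; x runs along the slot from the mouth to the back stop (away from the robot), z up. Inside 47 mm wide, 10 mm high under 4 mm thick lips that overhang each side by 8 mm, open in the middle. Mouth at x = -38 mm, back stop at x = +40 mm
- slot2 (a point): the middle slot, 62 mm further along +y of the stage; shape and axes as slot1. A substrate fully home stands 2 mm out of the mouth. Beside each slot are 15 mm wide walls whose pointed noses reach 7.5 mm out as a lead-in
- slot3 (a point): the third slot, 62 mm beyond slot2, furthest from the post; shape and axes as slot1. In front of each mouth a level tongue 20 mm wide and 30 mm long, in line with the slot's floor, carries the middle of the substrate, with free space either side of it for the fingers
- pinholder: bystander: black plastic gauge pin holder, 60 x 100 x 58 mm, on the table; origin at the centre of its underside
- refcyl: bystander: polished aluminium reference cylinder, 44 mm diameter, 70 mm tall, on the table; origin at the centre of its underside
- bottle: bystander: bottle, 52 mm diameter, 130 mm tall; origin at the centre of its underside
- driver: bystander: screwdriver, 160 mm long, lying on the table along its x; origin under its middle
- spareport: bystander: another pressure port, like port, standing on the table; origin at the centre of its underside
- track: fixed brass slide track, about 455 mm long along its y, 75 mm wide, end stops 32 mm high; origin on the table under its middle. A measuring head (black cylinder 48 mm across, lower edge 133 mm above the table) hangs over it at its y = +160 mm from a 30 mm thick arm, whose top is 230 mm above the table, on a column at its y = +300 mm
Things that resemble listed ones, but are neither listed nor needed, are in the scene too. What is shaped like the sub2 but black or yellow is not meant.

How it is judged (in metres and radians):
On the way, in this order (a step that is already met when the one before it is completed fails the run):
1. the stage is drawn back to its loading stop (value of joint stage below 0.008 m), for 0.2 s.
2. every substrate is fully home in a slot, with the stage still at its loading stop (((x of sub1 in the frame of slot1 between -0.004 and 0.004 m and y of sub1 in the frame of slot1 between -0.004 and 0.004 m and z of sub1 in the frame of slot1 between -0.004 and 0.004 m and angle between the x axis of sub1 and the x axis of slot1, either way round below 0.12 rad) or (x of sub1 in the frame of slot2 between -0.004 and 0.004 m and y of sub1 in the frame of slot2 between -0.004 and 0.004 m and z of sub1 in the frame of slot2 between -0.004 and 0.004 m and angle between the x axis of sub1 and the x axis of slot2, either way round below 0.12 rad) or (x of sub1 in the frame of slot3 between -0.004 and 0.004 m and y of sub1 in the frame of slot3 between -0.004 and 0.004 m and z of sub1 in the frame of slot3 between -0.004 and 0.004 m and angle between the x axis of sub1 and the x axis of slot3, either way round below 0.12 rad)) and ((x of sub2 in the frame of slot1 between -0.004 and 0.004 m and y of sub2 in the frame of slot1 between -0.004 and 0.004 m and z of sub2 in the frame of slot1 between -0.004 and 0.004 m and angle between the x axis of sub2 and the x axis of slot1, either way round below 0.12 rad) or (x of sub2 in the frame of slot2 between -0.004 and 0.004 m and y of sub2 in the frame of slot2 between -0.004 and 0.004 m and z of sub2 in the frame of slot2 between -0.004 and 0.004 m and angle between the x axis of sub2 and the x axis of slot2, either way round below 0.12 rad) or (x of sub2 in the frame of slot3 between -0.004 and 0.004 m and y of sub2 in the frame of slot3 between -0.004 and 0.004 m and z of sub2 in the frame of slot3 between -0.004 and 0.004 m and angle between the x axis of sub2 and the x axis of slot3, either way round below 0.12 rad)) and ((x of sub3 in the frame of slot1 between -0.004 and 0.004 m and y of sub3 in the frame of slot1 between -0.004 and 0.004 m and z of sub3 in the frame of slot1 between -0.004 and 0.004 m and angle between the x axis of sub3 and the x axis of slot1, either way round below 0.12 rad) or (x of sub3 in the frame of slot2 between -0.004 and 0.004 m and y of sub3 in the frame of slot2 between -0.004 and 0.004 m and z of sub3 in the frame of slot2 between -0.004 and 0.004 m and angle between the x axis of sub3 and the x axis of slot2, either way round below 0.12 rad) or (x of sub3 in the frame of slot3 between -0.004 and 0.004 m and y of sub3 in the frame of slot3 between -0.004 and 0.004 m and z of sub3 in the frame of slot3 between -0.004 and 0.004 m and angle between the x axis of sub3 and the x axis of slot3, either way round below 0.12 rad)) and value of joint stage below 0.02 m), for 0.2 s.
3. the stage is at its far stop (value of joint stage above 0.172 m), for 0.2 s.
At the end, for the whole second after the job is handed in: every substrate present lies fully home in a slot of its own (within 4 mm along, across and in height), at rest; the stage is within 8 mm of its far stop; the blank, port, cylinder and the nuts and the spacers are still in the crate (((x of sub1 in the frame of slot1 between -0.004 and 0.004 m and y of sub1 in the frame of slot1 between -0.004 and 0.004 m and z of sub1 in the frame of slot1 between -0.004 and 0.004 m and angle between the x axis of sub1 and the x axis of slot1, either way round below 0.12 rad) or (x of sub1 in the frame of slot2 between -0.004 and 0.004 m and y of sub1 in the frame of slot2 between -0.004 and 0.004 m and z of sub1 in the frame of slot2 between -0.004 and 0.004 m and angle between the x axis of sub1 and the x axis of slot2, either way round below 0.12 rad) or (x of sub1 in the frame of slot3 between -0.004 and 0.004 m and y of sub1 in the frame of slot3 between -0.004 and 0.004 m and z of sub1 in the frame of slot3 between -0.004 and 0.004 m and angle between the x axis of sub1 and the x axis of slot3, either way round below 0.12 rad)) and ((x of sub2 in the frame of slot1 between -0.004 and 0.004 m and y of sub2 in the frame of slot1 between -0.004 and 0.004 m and z of sub2 in the frame of slot1 between -0.004 and 0.004 m and angle between the x axis of sub2 and the x axis of slot1, either way round below 0.12 rad) or (x of sub2 in the frame of slot2 between -0.004 and 0.004 m and y of sub2 in the frame of slot2 between -0.004 and 0.004 m and z of sub2 in the frame of slot2 between -0.004 and 0.004 m and angle between the x axis of sub2 and the x axis of slot2, either way round below 0.12 rad) or (x of sub2 in the frame of slot3 between -0.004 and 0.004 m and y of sub2 in the frame of slot3 between -0.004 and 0.004 m and z of sub2 in the frame of slot3 between -0.004 and 0.004 m and angle between the x axis of sub2 and the x axis of slot3, either way round below 0.12 rad)) and ((x of sub3 in the frame of slot1 between -0.004 and 0.004 m and y of sub3 in the frame of slot1 between -0.004 and 0.004 m and z of sub3 in the frame of slot1 between -0.004 and 0.004 m and angle between the x axis of sub3 and the x axis of slot1, either way round below 0.12 rad) or (x of sub3 in the frame of slot2 between -0.004 and 0.004 m and y of sub3 in the frame of slot2 between -0.004 and 0.004 m and z of sub3 in the frame of slot2 between -0.004 and 0.004 m and angle between the x axis of sub3 and the x axis of slot2, either way round below 0.12 rad) or (x of sub3 in the frame of slot3 between -0.004 and 0.004 m and y of sub3 in the frame of slot3 between -0.004 and 0.004 m and z of sub3 in the frame of slot3 between -0.004 and 0.004 m and angle between the x axis of sub3 and the x axis of slot3, either way round below 0.12 rad)) and value of joint stage above 0.172 m and velocity of joint stage between -0.01 and 0.01 m/s and linear speed of each of sub1, sub2, sub3 below 0.02 m/s and x of blank in the frame of crate between -0.115 and 0.115 m and y of blank in the frame of crate between -0.175 and 0.175 m and z of each of blank, port, cylinder, nut1, nut2, spacer1, spacer2 in the frame of crate below 0.06 m and x of port in the frame of crate between -0.115 and 0.115 m and y of port in the frame of crate between -0.175 and 0.175 m and x of cylinder in the frame of crate between -0.115 and 0.115 m and y of cylinder in the frame of crate between -0.175 and 0.175 m and x of nut1 in the frame of crate between -0.115 and 0.115 m and y of nut1 in the frame of crate between -0.175 and 0.175 m and x of nut2 in the frame of crate between -0.115 and 0.115 m and y of nut2 in the frame of crate between -0.175 and 0.175 m and x of spacer1 in the frame of crate between -0.115 and 0.115 m and y of spacer1 in the frame of crate between -0.175 and 0.175 m and x of spacer2 in the frame of crate between -0.115 and 0.115 m and y of spacer2 in the frame of crate between -0.175 and 0.175 m); the robot touches nothing.
It fails at once if a part other than a substrate leaves the crate (not (x of blank in the frame of crate between -0.115 and 0.115 m and y of blank in the frame of crate between -0.175 and 0.175 m and z of blank in the frame of crate below 0.06 m) or not (x of port in the frame of crate between -0.115 and 0.115 m and y of port in the frame of crate between -0.175 and 0.175 m and z of port in the frame of crate below 0.06 m) or not (x of cylinder in the frame of crate between -0.115 and 0.115 m and y of cylinder in the frame of crate between -0.175 and 0.175 m and z of cylinder in the frame of crate below 0.06 m) or not (x of nut1 in the frame of crate between -0.115 and 0.115 m and y of nut1 in the frame of crate between -0.175 and 0.175 m and z of nut1 in the frame of crate below 0.06 m) or not (x of nut2 in the frame of crate between -0.115 and 0.115 m and y of nut2 in the frame of crate between -0.175 and 0.175 m and z of nut2 in the frame of crate below 0.06 m) or not (x of spacer1 in the frame of crate between -0.115 and 0.115 m and y of spacer1 in the frame of crate between -0.175 and 0.175 m and z of spacer1 in the frame of crate below 0.06 m) or not (x of spacer2 in the frame of crate between -0.115 and 0.115 m and y of spacer2 in the frame of crate between -0.175 and 0.175 m and z of spacer2 in the frame of crate below 0.06 m)).
It fails at once if a bystander on the table is moved by more than 3 cm (distance of any of pinholder, refcyl, bottle, driver, spareport from where it was at the start of the episode above 0.03 m).
Of sub1, sub2, sub3 only 2 to 3 are there at a start; the rules pass over those that are not, and their reading is None.
At some moment in a run one of sub1, sub2, sub3 may be knocked a few centimetres aside while the robot is not near it.
It also fails if it takes over 210 s, if anything falls off the work surface, if the arm or the gripper's body presses on something with over 40 N, if the wrist force passes 120 N, or if a joint passes its speed limit or range.

## Robot

A 6-joint arm with a two-finger parallel gripper is mounted at the origin on the work surface. World frame = base frame: x ahead of the robot, y to its left, z up, the work surface at z = 0. Lengths are in m, angles in degrees, forces in N, time in s.
With the tool pointing down it reaches from about 0.3 to 0.75 m from the base axis. Payload 8.5 kg.
Tool frame: the origin (TCP) lies on the centre line of the jaws, within the pads' length; the fingertips stand 17 mm ahead of it and the grasp point (between the pads) lies 2 mm behind it (env.tcp_to_tips is the distance from the TCP to the fingertips, in m); z points along the fingers, y is the line along which they close (so a half turn about z gives the same grasp; the last joint's range is limited). The gripper opens to 85 mm and grips with 20 to 120 N. Pads are 22 mm wide; open, the fingers measure 114 mm over their backs; the gripper's body (76 mm by 85 mm) begins 54 mm behind the grasp point. The pads swing forward as they close: fully open they stand 13 mm farther back than shut.
Start: joints at [63.638, 21.807, 74.336, -0, 83.858, -12.336], TCP at [0.133, 0.534, 0.248] pointing down, gripper open.
Joint ranges: [-178.18, 178.18], [-50.72, 133.34], [12.68, 142.11], [-81.47, 261.47], [9.98, 163.14], [-165.26, 165.26]. Speed limits (degrees/s): [136.94, 136.94, 180, 180, 180, 180].

## Interface

Orientations are given as a 3x3 rotation matrix whose columns are the frame's x, y, z axes.
In Python, from rig import env gives the robot as it stands. The module is installed in compiled form; this text tells all that it offers.
- The arm moves only by the shell command python3 -m pendant 'ROWS' [FORCE]. ROWS is JSON, a list of rows, each a list of 7 numbers: the opening, from 0 (shut) to 1 (fully open), then the shift along the tool's x, y, z in m, then the turn, a rotation vector about the tool's x, y, z in rad. A call has 1 to 5 rows; each row is the pose to reach, as a shift and turn from the pose commanded when the call began, along the tool's axes at that moment; what a row does not reach only later rows make up. A row lasts 1/8 s, in which the tool goes at most 62.5 mm and 10.7 degrees, less where a joint would pass 70% of its speed; a pose out of reach is approached as far as the arm can. A call with a gripper value outside its range is refused whole. The fingers move at their own pace and stop on an object; FORCE is the grip in N (left out, the last holds). Time passes only in rows, so rows that repeat a pose let the fingers close. It gives the time, the measured TCP pose, the force, the opening and the grip force at its end, in the units of the state.
- env.observe(): the state, without advancing time (a new reading comes with each control period).
- env.get_image(name): name is "side" or "top"; returns a dict with "image" (480x640x3 uint8, blue, green, red), "fx", "fy", "cx", "cy" (pixels), "pose" (4x4, takes a point from camera to world coordinates). Camera axes: x right, y up, looking along -z (the intrinsics and any distortion apply to the point x, -y, -z); pixel columns grow to the right and rows downward; lengths in m; the calibration is good to about 2 mm. A picture is of the moment at which its call begins. There is no depth.
- env.close_job(): hands the job in; it is judged then, once.
Trained networks look in the newest picture that a camera, given by its name, has taken for a name from the list of things; names that differ only in an ending like _2 or _b are one class to them, and where a whole thing is asked for, a point or a joint stands for the part that bears it (a point fixed in the world has none). Each returns a list of dicts, best first, with "conf" (0 to 1); they miss things now and then, are a little off and sometimes report something else, mostly with a low value. They report only what shows in the picture. A call takes as long as a camera call. They do not tell look-alikes from the thing itself.
- env.find_in(camera, thing): "bbox" ([centre column, centre row, width, height] in pixels, round what is visible of it).
- env.trace(camera, thing): "mask" (480x640 bool, what is visible of it) and "bbox" ([centre column, centre row, width, height] in pixels, round what is visible of it).
- env.tip_of(camera, thing): "centre" ([column, row] in pixels: a listed point, or the origin of a listed thing).
The state is a dict: "time_s": time; "q": joint angles; "qvel": joint speeds; "joint_efforts": joint torques, N m; "position": TCP position; "tool_rot": TCP orientation; "ft_force": force on the tool from outside, world axes, zero at the start; "wrist_torque": the same for the moment, N m; "grip_width": finger opening in m; "gripper_force": force on a finger pad.
Only numpy, scipy, OpenCV 4.12 (cv2) and the standard library are available. Lean on these libraries where they do the work, as an engineer would, in place of code of your own. Each camera call takes 0.05 s, during which the arm holds its last target. There are 200 camera calls.

## Working session

There is one attempt and no reset: what is moved stays moved. The work goes in short steps, Python scripts to look and compute and a shell command to move; the robot and the scene stay as the last step left them, time stands still between calls to the robot, and variables do not carry over. Pictures are saved under pics/ and viewed, at most 15 in all, crops included, and the job is handed in when it is done.

```bash
mkdir -p pics; cat > h.py <<'E'
import numpy as np, cv2
from rig import env
def ray(im,px):
    u,v=px; d=np.array([(u-im["cx"])/im["fx"],-(v-im["cy"])/im["fy"],-1.0])
    P=np.array(im["pose"]); return P[:3,3],P[:3,:3]@d
def at(im,px,z):
    o,d=ray(im,px); t=(z-o[2])/d[2]; return o+t*d
def proj(im,p):
    P=np.array(im["pose"]); c=P[:3,:3].T@(np.array(p)-P[:3,3])
    return np.array([im["cx"]+im["fx"]*c[0]/-c[2], im["cy"]-im["fy"]*c[1]/-c[2]])
E
python3 - <<'E'
from h import *
s=env.observe(); print({k:np.round(v,3).tolist() for k,v in s.items()})
for c in("top","side"):
    im=env.get_image(c); cv2.imwrite(f"pics/{c}0.png",im["image"]); print(c,{k:np.round(v,3).tolist() for k,v in im.items() if k!="image"})
    for t in("sub1","blank","post_top","slot1","slot2","slot3","crate","track","port"):
        r=env.tip_of(c,t); print(t,[(np.round(x["centre"],1).tolist(),round(x["conf"],2),np.round(at(im,x["centre"],{"post_top":.091,"slot1":.032,"slot2":.032,"slot3":.032}.get(t,0.005)),3).tolist()) for x in r])
E
```

```text
{'time_s': 0.0, 'q': [63.637, 21.841, 74.387, 0.001, 83.859, -12.335], 'qvel': [0.044, -0.019, -0.042, -0.099, -0.005, 0.048], 'joint_efforts': [-0.002, -44.846, -23.128, -0.0, 0.005, 0.0], 'position': [0.133, 0.533, 0.248], 'tool_rot': [[-0.97, 0.242, -0.001], [0.242, 0.97, -0.001], [0.0, -0.001, -1.0]], 'ft_force': [-0.606, -0.004, 0.967], 'wrist_torque': [-0.018, 0.015, -0.012], 'gripper_force': 0.0, 'grip_width': 0.086}
top {'fx': 462.758, 'fy': 462.758, 'cx': 317.302, 'cy': 240.71, 'pose': [[-0.027, 0.984, -0.178, 0.35], [-1.0, -0.024, 0.02, 0.021], [0.015, 0.179, 0.984, 1.099], [0.0, 0.0, 0.0, 1.0]]}
sub1 [([377.5, 236.5], 0.95, [0.555, -0.146, 0.005]), ([467.0, 228.6], 0.95, [0.569, -0.365, 0.005]), ([397.2, 341.9], 0.88, [0.305, -0.179, 0.005]), ([315.1, 270.0], 0.73, [0.477, 0.006, 0.005])]
blank [([464.6, 226.6], 0.56, [0.574, -0.359, 0.005]), ([424.1, 234.4], 0.52, [0.557, -0.259, 0.005])]
post_top [([277.7, 207.4], 0.55, [0.61, 0.088, 0.091]), ([200.2, 215.1], 0.36, [0.597, 0.26, 0.091])]
slot1 [([229.6, 214.9], 0.78, [0.61, 0.205, 0.032]), ([201.0, 217.4], 0.7, [0.606, 0
[... 960 characters left out ...]
91]), ([392.0, 392.8], 0.31, [0.531, -0.446, 0.091])]
slot1 [([335.7, 236.3], 0.73, [0.612, 0.151, 0.032]), ([332.4, 225.2], 0.7, [0.62, 0.211, 0.032]), ([323.5, 216.8], 0.57, [0.609, 0.264, 0.032])]
slot2 [([335.7, 236.3], 0.73, [0.612, 0.151, 0.032]), ([332.4, 225.2], 0.7, [0.62, 0.211, 0.032]), ([323.5, 216.8], 0.57, [0.609, 0.264, 0.032])]
slot3 [([335.7, 236.3], 0.73, [0.612, 0.151, 0.032]), ([332.4, 225.2], 0.7, [0.62, 0.211, 0.032]), ([323.5, 216.8], 0.57, [0.609, 0.264, 0.032])]
crate [([338.4, 354.7], 0.61, [0.504, -0.251, 0.005])]
track [([328.5, 235.2], 0.73, [0.608, 0.208, 0.005]), ([325.4, 215.6], 0.33, [0.63, 0.322, 0.005])]
port [([328.0, 404.3], 0.64, [0.452, -0.366, 0.005])]
```

View pics/top0.png

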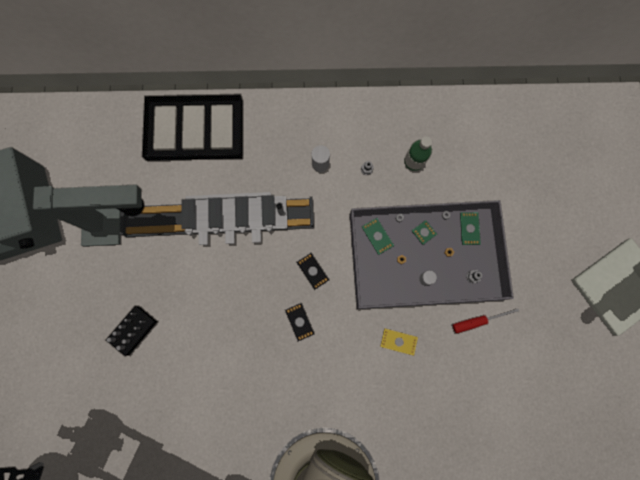

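View pics/side0.png

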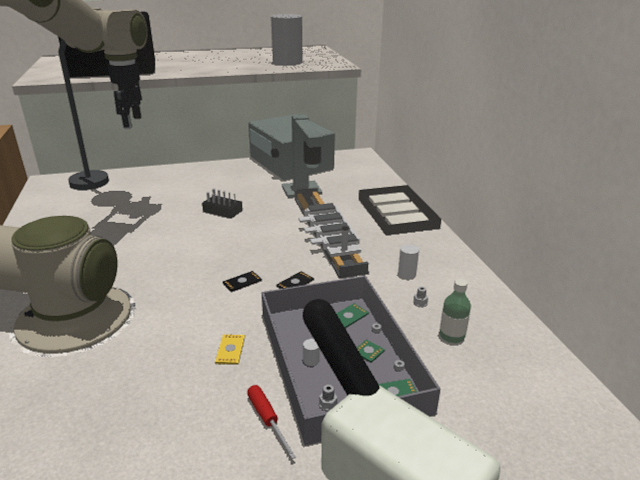

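The top view shows two green full-length substrates, at (377,236) and (470,228), and the square blank at (424,233). The stage post is at (279,208), partway along a track whose crate end is near column 313. Black and yellow look-alikes lie outside the crate. Next I'll measure orientations.

```bash
cat >> h.py <<'E'
def rect(im,mask,z):
    cs,_=cv2.findContours(mask.astype(np.uint8),cv2.RETR_EXTERNAL,cv2.CHAIN_APPROX_NONE)
    c=max(cs,key=cv2.contourArea)[:,0,:]
    w=np.array([at(im,p,z)[:2] for p in c],np.float32)*1000
    (x,y),(a,b),th=cv2.minAreaRect(w)
    if a<b: a,b,th=b,a,th+90
    return round(x),round(y),round(a),round(b),round((th+90)%180-90,1)
def green(im,z=.011):
    hsv=cv2.cvtColor(im["image"],cv2.COLOR_BGR2HSV)
    m=cv2.inRange(hsv,(50,90,40),(85,255,255)); m=cv2.morphologyEx(m,cv2.MORPH_CLOSE,np.ones((7,7)))
    n,l,st,_=cv2.connectedComponentsWithStats(m)
    return [rect(im,l==i,z) for i in range(1,n) if st[i,4]>120]
E
python3 - <<'E'
from h import *
for c in("top","side"):
    im=env.get_image(c); print(c,"green",green(im))
    for t,z in(("track",.02),("sub1",.011),("blank",.011),("slot1",.046),("crate",.06),("port",.038),("pinholder",.05)):
        for r in env.trace(c,t):
            if r["conf"]>.3: print(t,round(r["conf"],2),np.round(r["bbox"]).tolist(),rect(im,r["mask"],z))
im=env.get_image("top"); cv2.imwrite("pics/t1.png",cv2.resize(im["image"][170:270,110:330],None,fx=3.6,fy=3.6,interpolation=cv2.INTER_CUBIC))
E
```

```text
top green [(764, -259, 47, 44, 50.3), (569, -369, 74, 41, -1.2), (554, -145, 73, 41, 28.2)]
sub1 0.96 [399.0, 341.0, 40.0, 27.0] (307, -183, 80, 46, 74.6)
sub1 0.95 [379.0, 235.0, 27.0, 38.0] (556, -145, 80, 45, 28.7)
sub1 0.91 [302.0, 324.0, 28.0, 42.0] (358, 46, 84, 48, 19.9)
sub1 0.79 [313.0, 269.0, 32.0, 39.0] (476, 13, 78, 44, 32.0)
sub1 0.58 [418.0, 154.0, 25.0, 36.0] (762, -259, 97, 53, -32.7)
sub1 0.57 [470.0, 228.0, 22.0, 31.0] (569, -370, 79, 47, -1.4)
blank 0.87 [425.0, 233.0, 22.0, 21.0] (562, -258, 45, 42, -56.4)
slot1 0.88 [234.0, 217.0, 104.0, 55.0] (600, 193, 245, 120, -89.5)
slot1 0.42 [401.0, 258.0, 5.0, 7.0] (493, -191, 14, 14, -3.4)
crate 0.61 [432.0, 254.0, 164.0, 109.0] (504, -255, 357, 232, -88.0)
port 0.67 [476.0, 277.0, 16.0, 16.0] (449, -361, 36, 30, 88.5)
pinholder 0.86 [130.0, 331.0, 46.0, 55.0] (349, 417, 105, 68, -39.1)
pinholder 0.4 [428.0, 277.0, 22.0, 18.0] (449, -249, 39, 30, 88.5)
side green [(558, -143, 70, 45, 29.4), (560, -259, 46, 45, 34.6), (579, -364, 57, 32, -0.6)]
track 0.67 [324.0, 198.0, 89.0, 165.0] (645, 628, 1304, 181, 82.4)
sub1 0.79 [
[... 325 characters left out ...]
2.0, 24.0] (559, -260, 49, 46, 34.1)
blank 0.58 [328.0, 397.0, 17.0, 30.0] (453, -357, 60, 30, 74.1)
slot1 0.96 [327.0, 229.0, 62.0, 56.0] (594, 175, 281, 121, -89.0)
slot1 0.63 [270.0, 424.0, 48.0, 72.0] (347, -411, 160, 26, -74.7)
crate 0.65 [351.0, 359.0, 178.0, 173.0] (497, -281, 397, 243, -88.0)
crate 0.49 [455.0, 309.0, 33.0, 64.0] (749, -235, 218, 54, 58.0)
crate 0.44 [330.0, 231.0, 64.0, 58.0] (587, 150, 276, 117, -88.7)
port 0.66 [330.0, 399.0, 19.0, 29.0] (446, -382, 57, 29, 74.1)
port 0.59 [221.0, 206.0, 39.0, 31.0] (350, 394, 137, 125, -40.7)
pinholder 0.55 [223.0, 205.0, 40.0, 28.0] (335, 372, 182, 110, -58.1)
pinholder 0.43 [330.0, 230.0, 60.0, 53.0] (593, 168, 277, 119, -88.4)
```

View pics/t1.png

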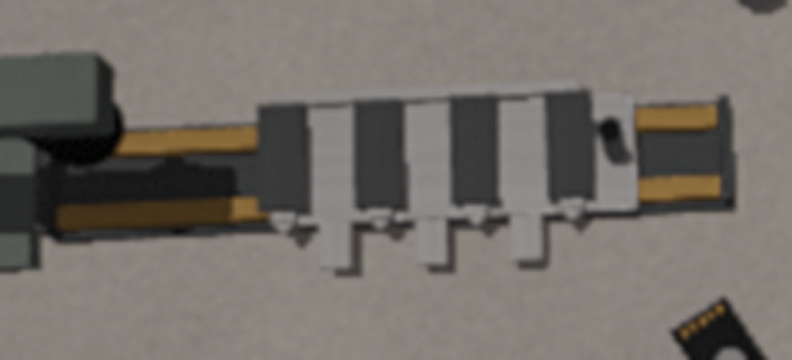

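The crop shows the stage clear of both stops. The three tongues are at full-image columns of about 204, 230 and 258. The post is at (279,206), and the crate-end stop is at column 313.

```bash
python3 - <<'E'
from h import *
im=env.get_image("top")
f=lambda x,y,z: np.round(at(im,(110+(x+.5)/3.6-.5,170+(y+.5)/3.6-.5),z)*1000,1)[:2]
print("tongue tips",[f(*p,.032) for p in((340,270),(433,267),(530,264))])
print("floor centres back edge",[f(*p,.032) for p in((332,104),(427,100),(522,97))])
print("stage back edge z.04",f(300,95,.04),f(580,83,.04), "dark wall front z.046",f(260,210,.046),f(590,202,.046))
print("post top",f(607,124,.091),"post base",f(620,158,.032))
print("stage -y edge z.032",f(636,150,.032),"stop inner top z.032",f(722,150,.032),f(722,100,.032),f(726,205,.032))
print("rails",f(640,118,.02),f(130,141,.02))
for c in("top","side"):
    i=env.get_image(c); print([ (np.round(at(i,x["centre"],.091)*1000).tolist()[:2],round(x["conf"],2)) for x in env.tip_of(c,"post_top")])
E
```

```text
tongue tips [array([540.3, 263.9]), array([540.7, 203.9]), array([541.2, 141.2])]
floor centres back edge [array([651.5, 271. ]), array([652.8, 208.6]), array([653.4, 146. ])]
stage back edge z.04 [655.8 290.1] [659.8 107. ] dark wall front z.046 [578.2 312.6] [578.3 100.8]
post top [618.   86.3] post base [610.5  81.9]
stage -y edge z.032 [615.6  71.3] stop inner top z.032 [614.3  14.8] [648.3  13.9] [577.2  13. ]
rails [640.5  68.9] [632.6 406.7]
[([615.0, 88.0], 0.79)]
[([609.0, 85.0], 0.55), ([427.0, -345.0], 0.16)]
```

```bash
cat > go.py <<'E'
# usage: go.py x y z(mm) slotangle(deg): prints shift+turn (tool axes) to TCP there, tool y at given world angle
import sys; from h import *
x,y,z,a=map(float,sys.argv[1:5]); s=env.observe(); R=np.array(s["tool_rot"])
t=np.radians(a); Y=np.array([np.cos(t),np.sin(t),0]); Z=np.array([0,0,-1.]); G=np.c_[np.cross(Y,Z),Y,Z]
from scipy.spatial.transform import Rotation as Ro
print(np.round(R.T@(np.array([x,y,z])/1000-s["position"]),4),np.round(Ro.from_matrix(R.T@G).as_rotvec(),3), "t",round(s["time_s"],2),"pos",np.round(np.array(s["position"])*1000,1),"F",np.round(s["ft_force"],1),"w",round(s["grip_width"]*1000,1))
E
python3 -m pendant '[[1,-0.06,-0.033,0,0,0,-0.1],[1,-0.115,-0.064,0,0,0,-0.27],[1,-0.17,-0.095,0,0,0,-0.27],[1,-0.22,-0.125,0,0,0,-0.27],[1,-0.28,-0.155,0,0,0,-0.27]]'
python3 go.py 614 86 150 91.5
```

```text
time_s: 2.72
position: [0.3597, 0.3214, 0.2486]
tool_rot: [[-1.0, -0.025, 0.001], [-0.025, 1.0, 0.0], [-0.001, 0.0, -1.0]]
ft_force: [0.4, 1.7, -0.5]
grip_width: 0.0854
gripper_force: 0.0
[-0.2482 -0.2418  0.0987] [ 0.     0.001 -0.001] t 2.73 pos [359.7 321.4 248.6] F [ 0.4  1.7 -0.5] w 85.4
```

```bash
python3 -m pendant '[[1,-0.045,-0.04,0,0,0,0],[1,-0.09,-0.08,0,0,0,0],[1,-0.13,-0.12,0.02,0,0,0],[1,-0.17,-0.16,0.05,0,0,0],[1,-0.21,-0.20,0.08,0,0,0]]' >/dev/null
python3 -m pendant '[[1,-0.038,-0.04,0.017,0,0,0],[1,-0.038,-0.04,0.017,0,0,0]]' >/dev/null
python3 go.py 614 86 70 91.5
python3 - <<'E'
from h import *
im=env.get_image("side"); cv2.imwrite("pics/s2.png",cv2.resize(im["image"][160:300,250:430],None,fx=4,fy=4,interpolation=cv2.INTER_CUBIC))
E
```

```text
[-0.0022 -0.0023  0.0805] [-0.    -0.003 -0.005] t 3.6 pos [611.9  88.3 150.5] F [-0.8 -0.8 -0.6] w 85.6
```

View pics/s2.png

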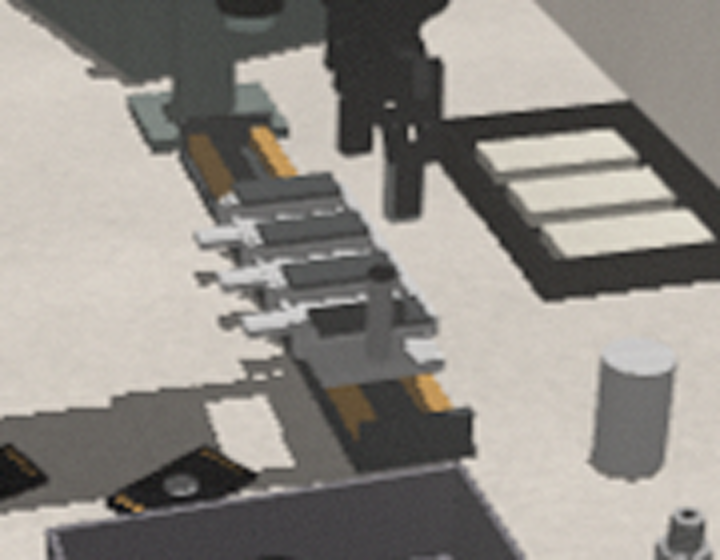

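The gripper is straddling above the post, whose top is at crop (381,272). Descend and grip.

```bash
python3 -m pendant '[[1,-0.001,-0.002,0.04,0,0,0],[1,-0.001,-0.002,0.078,0,0,0],[0,-0.001,-0.002,0.078,0,0,0],[0,-0.001,-0.002,0.078,0,0,0],[0,-0.001,-0.002,0.078,0,0,0]]' 40
python3 -m pendant '[[0,0,0,0,0,0,0],[0,0,0,0,0,0,0]]'
```

```text
time_s: 4.28
position: [0.6123, 0.0896, 0.0768]
tool_rot: [[-1.0, -0.026, 0.003], [-0.026, 1.0, -0.0], [-0.003, -0.0, -1.0]]
ft_force: [0.7, -0.6, -0.5]
grip_width: 0.0324
gripper_force: 0.0
time_s: 4.53
position: [0.6122, 0.0891, 0.0764]
tool_rot: [[-1.0, -0.025, 0.003], [-0.025, 1.0, -0.0], [-0.003, -0.0, -1.0]]
ft_force: [-1.4, -1.7, 6.1]
grip_width: 0.0146
gripper_force: 38.9
```

```bash
python3 -m pendant '[[0,0,-0.015,0,0,0,0],[0,0,-0.03,0,0,0,0],[0,0,-0.042,0,0,0,0],[0,0,-0.05,0,0,0,0],[0,0,-0.05,0,0,0,0]]'
python3 -m pendant '[[0,0,-0.004,0,0,0,0],[0,0,-0.008,0,0,0,0],[0,0,-0.008,0,0,0,0]]'
```

```text
time_s: 5.15
position: [0.6134, 0.0385, 0.0764]
tool_rot: [[-1.0, -0.025, 0.002], [-0.025, 1.0, -0.001], [-0.002, -0.001, -1.0]]
ft_force: [-0.9, -3.2, 6.4]
grip_width: 0.015
gripper_force: 39.3
time_s: 5.52
position: [0.6136, 0.0314, 0.0764]
tool_rot: [[-1.0, -0.025, 0.003], [-0.025, 1.0, 0.0], [-0.003, 0.0, -1.0]]
ft_force: [-0.7, 0.5, 6.5]
grip_width: 0.0144
gripper_force: 39.5
```

```bash
python3 -m pendant '[[0,0,-0.003,0,0,0,0],[0,0,-0.006,0,0,0,0],[0,0,-0.006,0,0,0,0]]'
python3 - <<'E'
from h import *
im=env.get_image("top"); cv2.imwrite("pics/t2.png",cv2.resize(im["image"][170:270,110:330],None,fx=3.6,fy=3.6,interpolation=cv2.INTER_CUBIC))
E
```

```text
time_s: 5.9
position: [0.6136, 0.0311, 0.0763]
tool_rot: [[-1.0, -0.027, 0.003], [-0.026, 1.0, 0.009], [-0.003, 0.009, -1.0]]
ft_force: [1.9, 30.0, 6.1]
grip_width: 0.0147
gripper_force: 40.6
```

View pics/t2.png

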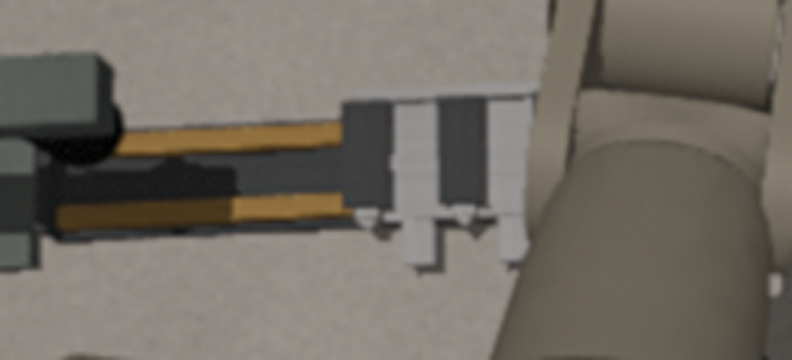

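The stage is at its stop: 30 N, post at y≈31 mm. I'll relieve the force, release and rise.

```bash
python3 -m pendant '[[0,0,0.005,0,0,0,0],[0.6,0,0.005,0,0,0,0],[0.6,0,0.005,0,0,0,0],[0.6,0,0.005,-0.06,0,0,0],[0.6,0,0.005,-0.1,0,0,0]]'
python3 - <<'E'
from h import *
for c in("side",): im=env.get_image(c); print(c,green(im))
E
python3 go.py 545 -151 120 118.5; python3 go.py 556 -369 120 88.6
```

```text
time_s: 6.58
position: [0.6134, 0.0297, 0.1769]
tool_rot: [[-1.0, -0.025, 0.002], [-0.025, 1.0, -0.0], [-0.002, -0.0, -1.0]]
ft_force: [1.0, 0.0, -0.5]
grip_width: 0.0517
gripper_force: 0.0
side [(558, -144, 71, 45, 28.8), (561, -259, 46, 44, 35.2), (579, -364, 57, 32, -0.6)]
[ 0.0751 -0.1788  0.0618] [-0.004  0.009 -0.473] t 6.62 pos [615.   29.6 182.2] F [1.5 0.5 5.6] w 51.5
[ 0.0695 -0.397   0.0622] [-0.001  0.01   0.049] t 6.62 pos [615.   29.6 182.2] F [1.5 0.5 5.6] w 51.5
```

```bash
python3 -m pendant '[[0.66,0.02,-0.055,0,0,0,-0.16],[0.66,0.04,-0.11,0,0,0,-0.32],[0.66,0.06,-0.155,0.02,0,0,-0.473],[0.66,0.075,-0.179,0.06,0,0,-0.473],[0.66,0.075,-0.179,0.06,0,0,-0.473]]' > /dev/null
python3 go.py 545 -151 40 118.5
python3 - <<'E'
from h import *
im=env.get_image("side"); print(green(im)); cv2.imwrite("pics/s3.png",cv2.resize(im["image"][240:400,260:440],None,fx=3.6,fy=3.6,interpolation=cv2.INTER_CUBIC))
E
```

```text
[-0.0044 -0.0017  0.0723] [ 0.005 -0.003 -0.003] t 7.25 pos [ 540.6 -151.8  112.4] F [0.6 0.8 1.2] w 56.2
[(558, -144, 69, 44, 30.3), (560, -259, 46, 44, 34.6), (579, -364, 57, 32, -0.6)]
```

View pics/s3.png

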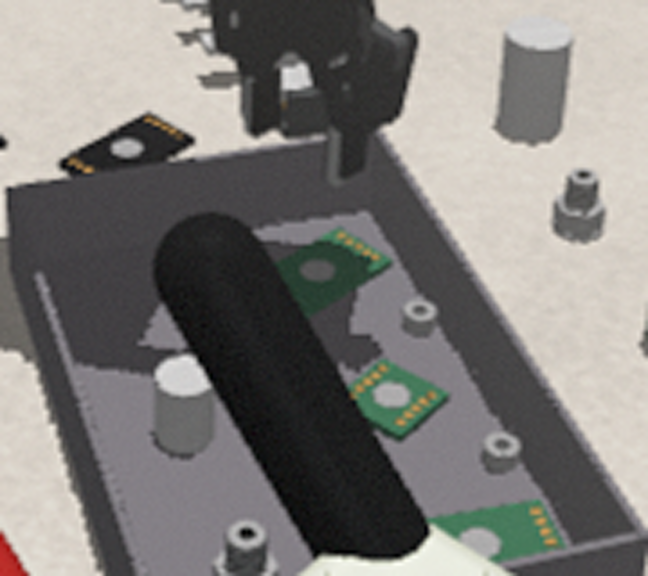

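The gripper is above sub A, whose centre disc is at crop (317,270), and the fingers fall on either side of it. Descend.

```bash
python3 -m pendant '[[0.66,-0.004,-0.002,0.04,0,0,0],[0.66,-0.004,-0.002,0.08,0,0,0],[0.66,-0.004,-0.002,0.084,0,0,0],[0.66,-0.004,-0.002,0.084,0,0,0]]'
python3 -m pendant '[[0.66,0,0,0.003,0,0,0],[0.66,0,0,0.003,0,0,0]]'|grep -E "pos|ft"
python3 -m pendant '[[0.66,0,0,0.003,0,0,0],[0.66,0,0,0.003,0,0,0]]'|grep -E "pos|ft"
```

```text
time_s: 7.8
position: [0.5482, -0.1502, 0.0324]
tool_rot: [[-0.878, -0.479, 0.002], [-0.479, 0.878, -0.001], [-0.001, -0.002, -1.0]]
ft_force: [-0.4, 0.4, 1.0]
grip_width: 0.0566
gripper_force: 0.0
position: [0.5475, -0.1505, 0.0287]
ft_force: [0.1, 0.3, 0.1]
position: [0.547, -0.1504, 0.0247]
ft_force: [-0.3, -0.2, 0.5]
```

```bash
for i in 1 2 3; do :; done
python3 -m pendant '[[0.66,0,0,0.003,0,0,0],[0.66,0,0,0.003,0,0,0]]'|grep -E "pos|ft"
python3 -m pendant '[[0.66,0,0,0.002,0,0,0],[0.66,0,0,0.002,0,0,0]]'|grep -E "pos|ft"
```

```text
position: [0.547, -0.1504, 0.0215]
ft_force: [0.1, 0.3, -0.6]
position: [0.547, -0.1504, 0.0196]
ft_force: [0.5, 0.7, -0.4]
```

```bash
python3 -m pendant '[[0.66,0,0,0.002,0,0,0],[0.66,0,0,0.002,0,0,0]]'|grep -E "pos|ft"
python3 -m pendant '[[0.2,0,0,0,0,0,0],[0.2,0,0,0,0,0,0],[0.2,0,0,0,0,0,0],[0.2,0,0,0,0,0,0]]' 50
```

```text
position: [0.5472, -0.1504, 0.0178]
ft_force: [-0.2, -0.4, 0.9]
time_s: 9.55
position: [0.5486, -0.1512, 0.0203]
tool_rot: [[-0.878, -0.478, 0.005], [-0.478, 0.878, -0.002], [-0.003, -0.004, -1.0]]
ft_force: [-0.8, 0.2, 21.1]
grip_width: 0.0423
gripper_force: 58.2
```

```bash
python3 -m pendant '[[0.2,0,0,-0.03,0,0,0],[0.2,0,0,-0.08,0,0,0],[0.2,0,0,-0.13,0,0,0],[0.2,0,0,-0.13,0,0,0]]' 60
python3 go.py 480 40 130 91.5
python3 - <<'E'
from h import *
im=env.get_image("side"); cv2.imwrite("pics/s4.png",cv2.resize(im["image"][180:330,200:400],None,fx=3.6,fy=3.6,interpolation=cv2.INTER_CUBIC))
im=env.get_image("top"); print(green(im)); cv2.imwrite("pics/t4.png",cv2.resize(im["image"][170:280,170:330],None,fx=5,fy=5,interpolation=cv2.INTER_CUBIC))
E
```

```text
time_s: 10.05
position: [0.5484, -0.151, 0.1513]
tool_rot: [[-0.878, -0.478, 0.007], [-0.478, 0.878, -0.003], [-0.004, -0.006, -1.0]]
ft_force: [0.2, -0.2, -0.4]
grip_width: 0.0414
gripper_force: 62.0
[-0.0311  0.2006  0.0202] [-0.005  0.006  0.472] t 10.05 pos [ 548.4 -151.   151.3] F [ 0.2 -0.2 -0.4] w 41.4
[(763, -259, 47, 44, 54.1), (569, -369, 74, 41, -1.2)]
```

View pics/s4.png

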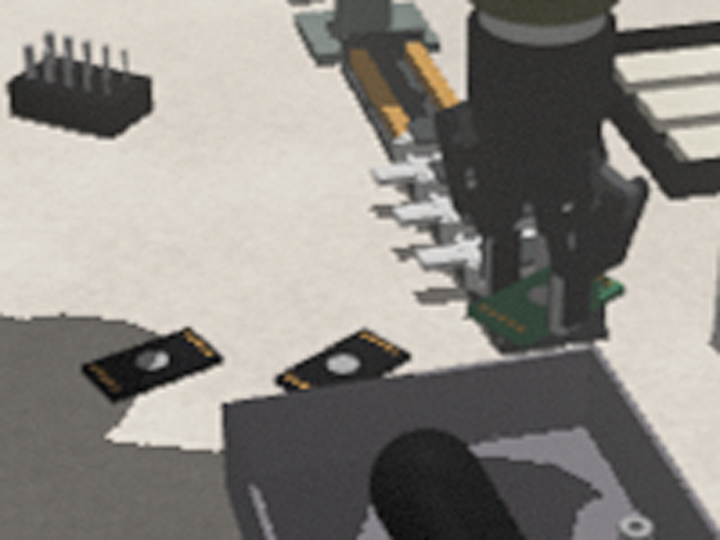

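View pics/t4.png

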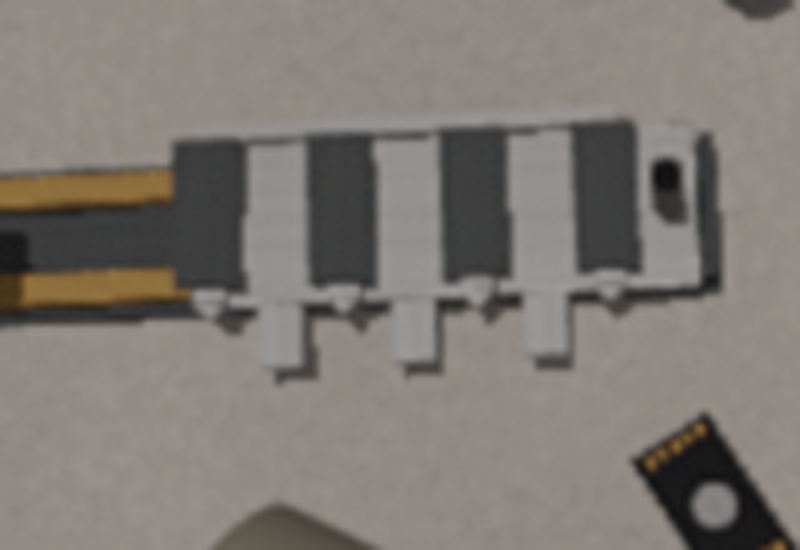

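The substrate is held level. The stage is at its stop, with tongues at crop columns 283, 416 and 547 and nose tips at 210, 345, 478 and 612.

```bash
python3 - <<'E'
from h import *
im=env.get_image("top")
f=lambda x,y,z: np.round(at(im,(170+(x+.5)/5-.5,170+(y+.5)/5-.5),z)*1000,1)[:2]
print("tongue mid",[f(*p,.032) for p in((283,340),(416,336),(547,330))],"tips",[f(*p,.032) for p in((283,368),(416,362),(547,355))])
print("nose",[f(*p,.044) for p in((210,300),(345,296),(478,290),(612,285))])
print("win mouth",[f(*p,.046) for p in((275.5,285),(410,280),(545,275))],"win back",[f(*p,.046) for p in((277,142),(406,138),(540,133))])
print("back edge",f(200,130,.04),f(610,110,.04),"post",f(667,175,.091))
for c in("top","side"):
    i=env.get_image(c)
    print([(round(r["conf"],2),np.round(at(i,r["centre"],.032)*1000).tolist()[:2]) for r in env.tip_of(c,"slot2")],[np.round(at(i,r["centre"],.091)*1000).tolist()[:2] for r in env.tip_of(c,"post_top")])
E
```

```text
tongue mid [array([555.7, 212.7]), array([556.1, 150.6]), array([557.5,  89.3])] tips [array([542.4, 212.6]), array([543.7, 150.6]), array([545.5,  89.5])]
nose [array([573.1, 244.4]), array([573.5, 182. ]), array([574.8, 120.3]), array([575.7,  58.1])]
win mouth [array([579. , 213.8]), array([579.9, 151.6]), array([580.8,  89. ])] win back [array([647.6, 213.7]), array([648.1, 153.4]), array([649.1,  90.5])]
back edge [656. 251.] [661.3  57.7] post [615.5  30.9]
[(0.97, [612.0, 214.0]), (0.88, [614.0, 153.0]), (0.77, [616.0, 90.0])] [[618.0, 34.0]]
[(0.96, [612.0, 206.0]), (0.7, [626.0, 162.0]), (0.64, [720.0, -56.0]), (0.63, [614.0, 98.0])] [[615.0, 23.0]]
```

```bash
python3 -m pendant '[[0.2,-0.005,0.05,0,0,0,0.16],[0.2,-0.01,0.1,0,0,0,0.32],[0.2,-0.02,0.15,0,0,0,0.467],[0.2,-0.03,0.2,0.01,0,0,0.467],[0.2,-0.03,0.2,0.02,0,0,0.467]]' >/dev/null
python3 go.py 495 211.6 80 91.2
```

```text
[-0.0244  0.1686  0.0476] [ 0.    -0.001  0.014] t 11.12 pos [476.6  42.2 127.5] F [ 0.4  0.7 -1. ] w 41.8
```

```bash
python3 -c "
from h import *
s=env.observe(); print(np.round(s['tool_rot'],4).tolist(), s['gripper_force'])"
```

```text
[[-0.9994, -0.0351, -0.0007], [-0.0351, 0.9994, 0.0004], [0.0006, 0.0004, -1.0]] 61.973490715026855
```

```bash
python3 -m pendant '[[0.2,-0.006,0.056,0,0,0,0.014],[0.2,-0.012,0.112,0,0,0,0.014],[0.2,-0.022,0.160,0.02,0,0,0.014],[0.2,-0.024,0.1685,0.047,0,0,0.014],[0.2,-0.024,0.1685,0.047,0,0,0.014]]' >/dev/null
python3 -m pendant '[[0.2,0,0,0,0,0,0],[0.2,0,0,0,0,0,0]]' >/dev/null
python3 go.py 495 211.6 49 91.2; python3 go.py 551 212.7 49 91.2
```

```text
[0.0022 0.0036 0.0328] [ 0.     0.002 -0.005] t 12.0 pos [497.2 208.   81.8] F [0.6 0.2 0.9] w 41.4
[-0.0538  0.0038  0.0329] [ 0.     0.002 -0.005] t 12.0 pos [497.2 208.   81.8] F [0.6 0.2 0.9] w 41.4
```

```bash
python3 -m pendant '[[0.2,0.001,0.003,0.02,0,0,0],[0.2,0.001,0.003,0.033,0,0,0],[0.2,0.001,0.003,0.033,0,0,0]]' >/dev/null
python3 go.py 551 212.7 49 91.2
python3 - <<'E'
from h import *
for i in range(3): print(np.round(np.array(env.observe()["position"])*1000,1))
im=env.get_image("top"); cv2.imwrite("pics/t5.png",cv2.resize(im["image"][190:290,180:290],None,fx=5.4,fy=5.4,interpolation=cv2.INTER_CUBIC))
E
```

```text
[-0.0553  0.0004 -0.0014] [-0.    -0.    -0.004] t 12.38 pos [495.7 211.4  47.6] F [-0.4 -0.1 -0.9] w 41.4
[495.7 211.4  47.6]
[495.7 211.4  47.6]
[495.7 211.4  47.6]
```

View pics/t5.png

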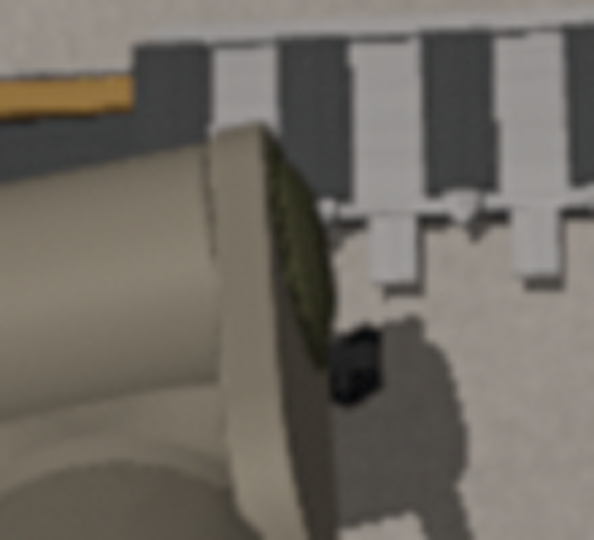

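The arm hides the mouth in the top view, so I'll insert by pose and watch the forces, raised 1.5 mm.

```bash
python3 -m pendant '[[0.2,-0.006,0,-0.0015,0,0,-0.004],[0.2,-0.012,0,-0.0015,0,0,-0.004],[0.2,-0.018,0,-0.0015,0,0,-0.004],[0.2,-0.024,0,-0.0015,0,0,-0.004],[0.2,-0.024,0,-0.0015,0,0,-0.004]]' |grep -E "pos|ft"
python3 -m pendant '[[0.2,-0.006,0,0,0,0,0],[0.2,-0.012,0,0,0,0,0],[0.2,-0.012,0,0,0,0,0]]' |grep -E "pos|ft"
python3 - <<'E'
from h import *
im=env.get_image("side"); cv2.imwrite("pics/s5.png",cv2.resize(im["image"][170:290,260:400],None,fx=5,fy=5,interpolation=cv2.INTER_CUBIC))
E
```

```text
position: [0.52, 0.2121, 0.0492]
ft_force: [0.6, 0.5, -0.5]
position: [0.5321, 0.2125, 0.0493]
ft_force: [-0.6, 1.5, -0.6]
```

View pics/s5.png

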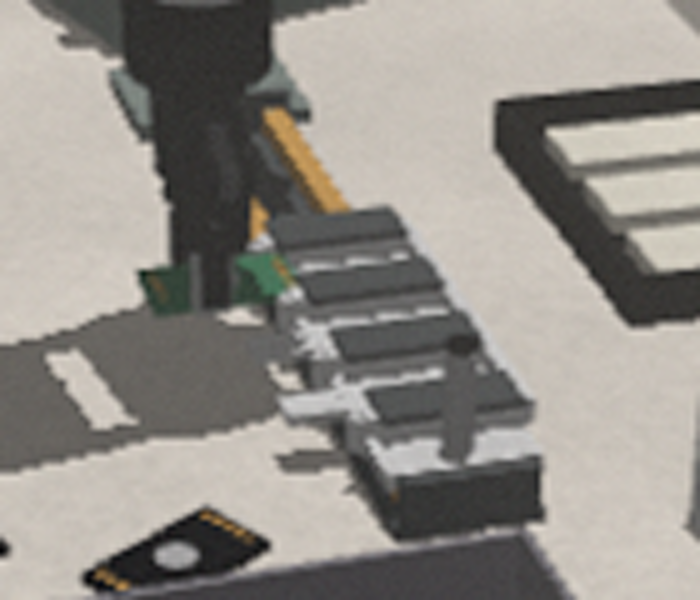

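The substrate is entering the slot 3 mouth, with no contact force. Continue.

```bash
python3 -m pendant '[[0.2,-0.006,0,0,0,0,0],[0.2,-0.012,0,0,0,0,0],[0.2,-0.018,0,0,0,0,0],[0.2,-0.018,0,0,0,0,0]]' |grep -E "pos|ft"
python3 -m pendant '[[0.2,0,0,0.0015,0,0,0],[0.2,0,0,0.0015,0,0,0]]' |grep -E "pos|ft"
```

```text
position: [0.5502, 0.2129, 0.0492]
ft_force: [0.7, 1.7, 0.2]
position: [0.5495, 0.2129, 0.0477]
ft_force: [0.9, 1.6, 0.3]
```

```bash
python3 -m pendant '[[0.6,0,0,0,0,0,0],[0.6,0,0,0,0,0,0],[0.6,0,0,-0.01,0,0,0],[0.6,0,0,-0.04,0,0,0],[0,0.053,0,-0.04,0,0,0]]' |grep -E "pos|ft|wid"
python3 -m pendant '[[0,0,0,0,0,0,0],[0,0,0,0,0,0,0],[0,0,0,0,0,0,0],[0,0,0,0,0,0,0]]' |grep -E "pos|wid"
python3 go.py 496 211.7 51 91.2
```

```text
position: [0.4996, 0.2117, 0.0903]
ft_force: [-0.1, 0.2, -1.5]
grip_width: 0.0343
position: [0.4972, 0.2116, 0.0877]
grip_width: 0.0003
[0.0013 0.0001 0.0367] [ 0.  0. -0.] t 15.35 pos [497.2 211.6  87.7] F [0.5 0.4 0.2] w 0.3
```

```bash
python3 -m pendant '[[0,0,0,0.02,0,0,0],[0,0,0,0.036,0,0,0],[0,0,0,0.036,0,0,0]]' |grep -E "pos|ft"
python3 -m pendant '[[0,-0.008,0,0,0,0,0],[0,-0.016,0,0,0,0,0],[0,-0.024,0,0,0,0,0],[0,-0.032,0,0,0,0,0],[0,-0.04,0,0,0,0,0]]' |grep -E "pos|ft"
python3 - <<'E'
from h import *
im=env.get_image("side"); cv2.imwrite("pics/s6.png",cv2.resize(im["image"][170:290,260:400],None,fx=5,fy=5,interpolation=cv2.INTER_CUBIC))
E
```

```text
position: [0.4963, 0.2115, 0.0508]
ft_force: [-1.0, 0.4, 0.6]
position: [0.5369, 0.2126, 0.0522]
ft_force: [-3.3, 0.4, 5.2]
```

View pics/s6.png

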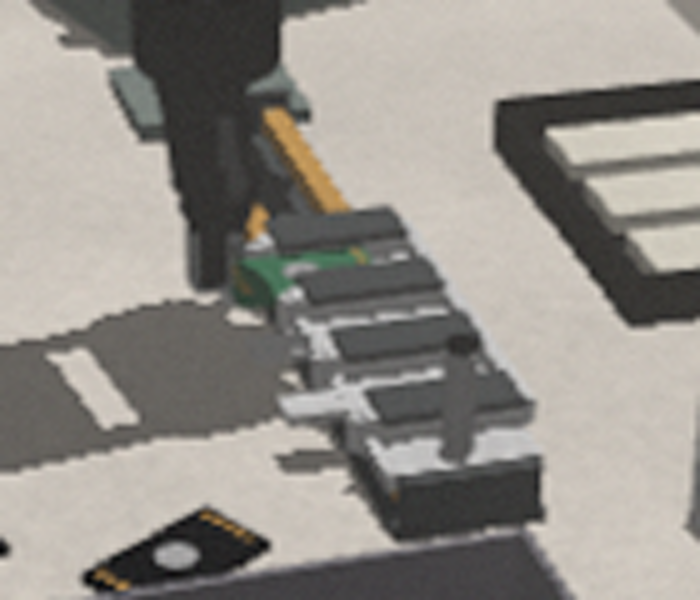

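It's being pushed in squarely. Continue to the back stop.

```bash
python3 -m pendant '[[0,-0.006,0,0,0,0,0],[0,-0.012,0,0,0,0,0],[0,-0.016,0,0,0,0,0],[0,-0.016,0,0,0,0,0]]' |grep -E "pos|ft"
python3 -m pendant '[[0,-0.003,0,0,0,0,0],[0,-0.006,0,0,0,0,0],[0,-0.006,0,0,0,0,0]]' |grep -E "pos|ft"
```

```text
position: [0.5529, 0.2131, 0.0522]
ft_force: [-2.7, 0.7, 5.4]
position: [0.5587, 0.2132, 0.0522]
ft_force: [-3.4, 1.5, 5.5]
```

```bash
python3 -m pendant '[[0,-0.003,0,0,0,0,0],[0,-0.003,0,0,0,0,0]]' |grep -E "pos|ft"
```

```text
position: [0.5607, 0.2133, 0.0521]
ft_force: [-6.6, 1.2, 8.2]
```

```bash
python3 -m pendant '[[0,-0.002,0,-0.001,0,0,0],[0,-0.003,0,-0.001,0,0,0]]' |grep -E "pos|ft"
python3 -m pendant '[[0,-0.002,0,0,0,0,0],[0,-0.002,0,0,0,0,0]]' |grep -E "pos|ft"
```

```text
position: [0.5611, 0.2133, 0.0522]
ft_force: [-16.9, 0.7, 9.2]
position: [0.5614, 0.2134, 0.0521]
ft_force: [-22.3, -0.4, 13.1]
```

Blocked at x = 561 with 22 N, so it is home as predicted. Back off, rise, and check sub B.

```bash
python3 -m pendant '[[0,0.012,0,0,0,0,0],[0,0.03,0,-0.01,0,0,0],[0.4,0.05,0,-0.06,0,0,0],[0.66,0.06,-0.05,-0.1,0,0,0],[0.66,0.06,-0.11,-0.1,0,0,0]]' |grep -E "pos|ft"
python3 -m pendant '[[0.66,0,-0.06,0,0,0,0],[0.66,0,-0.12,0,0,0,0],[0.66,0,-0.18,0,0,0,0],[0.66,0,-0.24,0,0,0,0],[0.66,-0.01,-0.3,0,0,0,0]]' |grep -E "pos|ft"
python3 - <<'E'
from h import *
for c in("top","side"): im=env.get_image(c); print(c,green(im),green(im,.038))
E
python3 go.py 557 -369 110 88.6
```

```text
position: [0.5097, 0.1015, 0.1556]
ft_force: [1.1, 0.2, 0.4]
position: [0.5251, -0.2001, 0.153]
ft_force: [0.9, 0.1, 0.1]
top [(763, -259, 47, 44, 54.1), (612, 222, 71, 29, 0.6)] [(753, -252, 46, 43, 54.1), (606, 217, 70, 28, 0.6)]
side [(561, -259, 45, 45, 34.1), (579, -364, 57, 32, -0.6)] [(549, -288, 44, 43, 34.1), (567, -389, 55, 31, -0.6)]
[-0.0283 -0.1658  0.043 ] [-0.003  0.002  0.04 ] t 19.38 pos [ 526.  -203.5  152.5] F [ 0.4  0.9 -0.8] w 56.5
```

```bash
python3 -m pendant '[[0.66,-0.01,-0.055,0,0,0,0.04],[0.66,-0.02,-0.11,0.0,0,0,0.04],[0.66,-0.028,-0.165,0.02,0,0,0.04],[0.66,-0.028,-0.166,0.043,0,0,0.04],[0.66,-0.028,-0.166,0.043,0,0,0.04]]' |grep pos
python3 go.py 557 -369 30 88.6
python3 - <<'E'
from h import *
for c in("top","side"): im=env.get_image(c); print(c,green(im))
cv2.imwrite("pics/s7.png",cv2.resize(im["image"][300:460,270:450],None,fx=3.6,fy=3.6,interpolation=cv2.INTER_CUBIC))
E
```

```text
position: [0.5561, -0.3627, 0.1078]
[-0.0012 -0.0065  0.0778] [ 0.003 -0.003  0.005] t 20.0 pos [ 556.1 -362.7  107.8] F [-0.3  0.5  0.2] w 56.3
top [(763, -259, 47, 44, 54.1), (612, 222, 71, 29, 0.6), (561, -257, 40, 40, -55.1)]
side [(560, -259, 46, 45, 34.6), (579, -364, 55, 32, -0.2)]
```

View pics/s7.png

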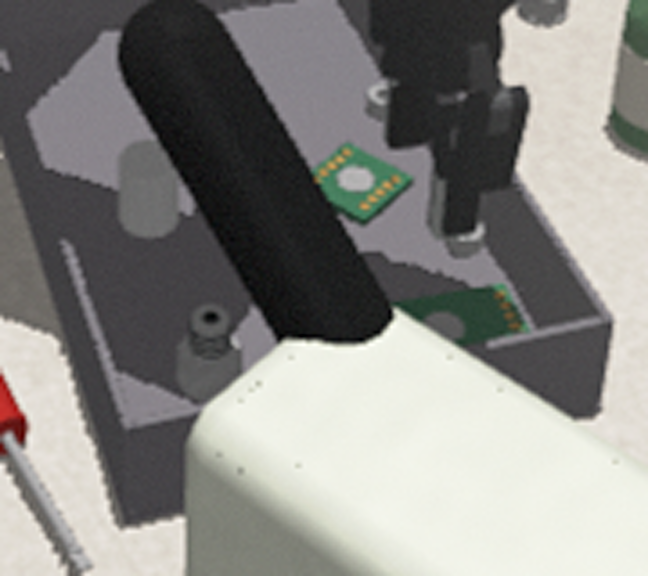

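Sub B is where it was measured, and nothing lies under the fingers. Descend.

```bash
python3 -m pendant '[[0.66,-0.001,-0.004,0.02,0,0,0.005],[0.66,-0.001,-0.004,0.04,0,0,0.005],[0.66,-0.001,-0.004,0.06,0,0,0.005],[0.66,-0.001,-0.004,0.06,0,0,0.005]]' |grep -E "pos|ft"
python3 go.py 557 -369 22 88.6
```

```text
position: [0.5572, -0.3664, 0.0481]
ft_force: [-0.4, 0.1, -0.4]
[ 0.0001 -0.0027  0.026 ] [ 0.002 -0.002  0.001] t 20.6 pos [ 557.2 -366.4   48.1] F [-0.4  0.1 -0.4] w 56.2
```

```bash
python3 -m pendant '[[0.66,0,-0.0025,0.015,0,0,0],[0.66,0,-0.0025,0.024,0,0,0],[0.66,0,-0.0025,0.027,0,0,0],[0.66,0,-0.0025,0.027,0,0,0]]' |grep -E "pos|ft"
python3 -m pendant '[[0.2,0,0,0,0,0,0],[0.2,0,0,0,0,0,0],[0.2,0,0,0,0,0,0],[0.2,0,0,0,0,0,0]]' 60
python3 -m pendant '[[0.2,0,0,-0.03,0,0,0],[0.2,0,0,-0.08,0,0,0],[0.2,0,0,-0.13,0,0,0],[0.2,0,0,-0.13,0,0,0]]' 60
python3 go.py 480 -200 150 91.2
```

```text
position: [0.5581, -0.3704, 0.0269]
ft_force: [-9.3, 9.2, 27.1]
time_s: 21.6
position: [0.56, -0.3705, 0.0282]
tool_rot: [[-1.0, 0.023, 0.007], [0.023, 1.0, -0.005], [-0.008, -0.005, -1.0]]
ft_force: [-1.2, 6.8, 30.7]
grip_width: 0.0171
gripper_force: 15.7
time_s: 22.1
position: [0.5588, -0.3708, 0.1572]
tool_rot: [[-1.0, 0.024, 0.006], [0.024, 1.0, -0.006], [-0.007, -0.006, -1.0]]
ft_force: [-0.4, 0.5, 0.1]
grip_width: 0.0169
gripper_force: 0.0
[0.0829 0.1689 0.0057] [-0.006  0.006 -0.045] t 22.1 pos [ 558.8 -370.8  157.2] F [-0.4  0.5  0.1] w 16.9
```

A finger landed on the substrate (27 N at z = 27 mm). I'll move aside and look again.

```bash
python3 -m pendant '[[0.2,0.02,0.05,0,0,0,0],[0.66,0.04,0.1,0,0,0,0],[0.66,0.06,0.16,0,0,0,0],[0.66,0.08,0.22,0,0,0,0],[0.66,0.08,0.28,0,0,0,0]]' |grep -E "pos|ft"
python3 - <<'E'
from h import *
for c in("top","side"): 
    im=env.get_image(c); print(c,green(im))
    for r in env.trace(c,"sub1"):
        q=rect(im,r["mask"],.011)
        if q[1]<-300: print(q,r["conf"])
    if c=="top": cv2.imwrite("pics/t8.png",cv2.resize(im["image"][190:320,340:520],None,fx=4,fy=4,interpolation=cv2.INTER_CUBIC))
E
```

```text
position: [0.4828, -0.0861, 0.152]
ft_force: [0.7, -0.3, -0.1]
top [(763, -259, 47, 43, 54.1), (612, 222, 71, 29, 0.6), (569, -370, 74, 41, -0.8)]
(568, -371, 87, 48, -0.0) 0.64
side [(561, -259, 45, 44, 34.2), (580, -365, 56, 32, -0.6)]
(578, -365, 58, 35, -1.3) 0.68
```

View pics/t8.png

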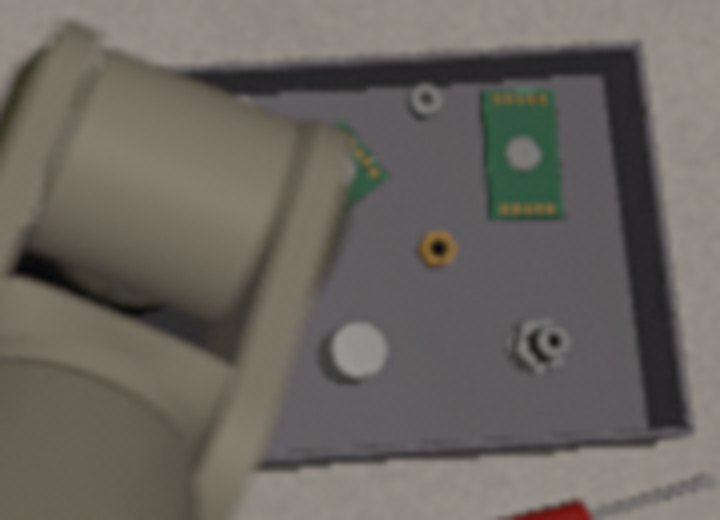

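Sub B lies unmoved at (569,-370). With the fingers 56 mm apart the tips were still above its top, so what touched was the gripper's knuckle on the crate's -y rim. I'll push the substrate about 15 mm away from that wall with shut fingers first. Checking the gap.

```bash
python3 - <<'E'
from h import *
im=env.get_image("top")
f=lambda x,y,z: np.round(at(im,(340+(x+.5)/4-.5,190+(y+.5)/4-.5),z)*1000,1)[:2]
print("floor edge at wall",f(613,150,.005),"rim inner",f(650,150,.06),"sub left/right",f(487,155,.011),f(560,150,.011),"top/bot",f(520,90,.011),f(527,218,.011))
print("spacer2",f(426,98,.012),"nut",f(438,248,.01))
E
python3 go.py 567 -408 150 0
```

```text
floor edge at wall [ 571. -428.] rim inner [ 559.4 -426.9] sub left/right [ 568.6 -348.9] [ 570.6 -393.4] top/bot [ 608.3 -372.3] [ 529.5 -369.7]
spacer2 [ 604.5 -314.3] nut [ 512.8 -315.1]
[-0.0901 -0.3178  0.0023] [-0.    -0.     1.547] t 22.98 pos [484.4 -88.2 152.3] F [-0.1 -0.1 -0. ] w 56.1
```

```bash
python3 -m pendant '[[0,-0.01,-0.06,0,0,0,0.18],[0,-0.03,-0.12,0,0,0,0.36],[0,-0.05,-0.17,0,0,0,0.54],[0,-0.07,-0.22,0,0,0,0.72],[0,-0.09,-0.27,0,0,0,0.9]]' |grep -E "pos|ft"
python3 go.py 567 -409 150 0
```

```text
position: [0.5674, -0.3636, 0.1519]
ft_force: [-0.1, -0.1, 0.3]
[-0.0362 -0.0273  0.0019] [-0.    -0.     0.638] t 23.6 pos [ 567.4 -363.6  151.9] F [-0.1 -0.1  0.3] w -0.0
```

```bash
python3 -m pendant '[[0,-0.01,-0.01,0,0,0,0.18],[0,-0.025,-0.02,0,0,0,0.36],[0,-0.036,-0.027,0,0,0,0.54],[0,-0.036,-0.027,0.03,0,0,0.638],[0,-0.036,-0.027,0.06,0,0,0.638]]' |grep -E "pos|ft"
python3 -m pendant '[[0,0,0,0,0,0,0],[0,0,0,0,0,0,0]]'  |grep -E "pos|ft"
python3 go.py 567 -409 26 0
```

```text
position: [0.5669, -0.4071, 0.0911]
ft_force: [0.0, -0.1, -0.9]
position: [0.5679, -0.4062, 0.0937]
ft_force: [0.9, -0.0, 1.0]
[-0.0027 -0.001   0.0677] [0.001 0.001 0.008] t 24.48 pos [ 567.9 -406.2   93.7] F [ 0.9 -0.   1. ] w 0.1
```

```bash
python3 -m pendant '[[0,-0.0027,-0.001,0.02,0,0,0.008],[0,-0.0027,-0.001,0.04,0,0,0.008],[0,-0.0027,-0.001,0.06,0,0,0.008],[0,-0.0027,-0.001,0.068,0,0,0.008],[0,-0.0027,-0.001,0.068,0,0,0.008]]' |grep -E "pos|ft"
```

```text
position: [0.5672, -0.408, 0.0255]
ft_force: [0.2, -0.2, -0.5]
```

```bash
python3 -m pendant '[[0,0.004,0,0.001,0,0,0],[0,0.009,0,0.001,0,0,0],[0,0.014,0,0.001,0,0,0],[0,0.02,0,0.001,0,0,0],[0,0.02,0,0.001,0,0,0]]' |grep -E "pos|ft"
python3 -m pendant '[[0,-0.008,0,0,0,0,0],[0,-0.008,0,-0.04,0,0,0],[0,-0.008,0,-0.09,0,0,0],[0,0.04,0,-0.12,0,0,0],[0,0.1,0,-0.12,0,0,0]]' |grep -E "pos|ft"
python3 -m pendant '[[0.6,0.06,0,0,0,0,-0.18],[0.6,0.12,0.0,0,0,0,-0.36],[0.6,0.15,0,0,0,0,-0.54],[0.6,0.15,0,0,0,0,-0.72],[0.6,0.15,0,0,0,0,-0.9]]' |grep -E "pos|ft"
python3 - <<'E'
from h import *
for c in("top","side"): 
    im=env.get_image(c); print(c,green(im))
E
python3 go.py 567 -350 110 90
```

```text
position: [0.5671, -0.387, 0.0238]
ft_force: [-0.8, -0.0, -0.2]
position: [0.5675, -0.2885, 0.1463]
ft_force: [1.1, 0.9, -0.4]
position: [0.567, -0.1377, 0.1439]
ft_force: [-0.2, 0.5, -0.1]
top [(765, -260, 47, 40, 54.1), (612, 222, 71, 29, 0.6), (567, -353, 74, 41, -0.6)]
side [(560, -259, 46, 45, 34.2), (577, -355, 59, 46, -0.0)]
[-0.1314 -0.1662  0.0338] [-0.     0.    -0.669] t 27.07 pos [ 567.  -138.1  143.8] F [-0.3 -0.3  0.7] w 51.1
```

```bash
python3 go.py 556 -353 110 89.5
```

```text
[-0.1246 -0.1754  0.0338] [-0.    0.   -0.66] t 27.07 pos [ 567.  -138.1  143.8] F [-0.3 -0.3  0.7] w 51.1
```

```bash
python3 -m pendant '[[0.66,-0.03,-0.045,0,0,0,-0.18],[0.66,-0.06,-0.09,0,0,0,-0.36],[0.66,-0.09,-0.13,0,0,0,-0.54],[0.66,-0.1246,-0.1754,0.01,0,0,-0.66],[0.66,-0.1246,-0.1754,0.034,0,0,-0.66]]' |grep -E "pos|ft"
python3 -m pendant '[[0.66,0,0,0,0,0,0],[0.66,0,0,0,0,0,0]]'  |grep -E "pos|ft"
python3 go.py 556 -353 20 89.5
```

```text
position: [0.555, -0.3575, 0.1097]
ft_force: [0.7, 0.7, -0.2]
position: [0.5559, -0.3524, 0.1107]
ft_force: [-0.1, -0.3, -0.4]
[-0.     -0.0006  0.0907] [-0.001  0.001 -0.002] t 27.95 pos [ 555.9 -352.4  110.7] F [-0.1 -0.3 -0.4] w 56.3
```

```bash
python3 -m pendant '[[0.66,0,0,0.04,0,0,0],[0.66,0,0,0.08,0,0,0],[0.66,0,0,0.084,0,0,0],[0.66,0,0,0.084,0,0,0]]' |grep -E "pos|ft"
python3 -m pendant '[[0.66,0,0,0.003,0,0,0],[0.66,0,0,0.006,0,0,0],[0.66,0,0,0.006,0,0,0]]'  |grep -E "pos|ft"
```

```text
position: [0.5564, -0.3528, 0.0276]
ft_force: [-0.0, -0.4, -0.2]
position: [0.5556, -0.3525, 0.02]
ft_force: [0.3, 0.1, 0.1]
```

No contact this time. Go 1 mm lower, close and lift.

```bash
python3 -m pendant '[[0.66,0,0,0.001,0,0,0],[0.2,0,0,0.001,0,0,0],[0.2,0,0,0.001,0,0,0],[0.2,0,0,0.001,0,0,0],[0.2,0,0,0.001,0,0,0]]' 60
python3 -m pendant '[[0.2,0,0,-0.03,0,0,0],[0.2,0,0,-0.08,0,0,0],[0.2,0,0,-0.13,0,0,0],[0.2,0,0,-0.13,0,0,0]]' 60|grep -E "pos|ft|grip"
python3 go.py 492 150 110 91.2
```

```text
time_s: 29.45
position: [0.5562, -0.3529, 0.0205]
tool_rot: [[-1.0, 0.01, 0.002], [0.01, 1.0, -0.002], [-0.002, -0.002, -1.0]]
ft_force: [-1.1, 1.5, 9.8]
grip_width: 0.0421
gripper_force: 64.8
position: [0.5567, -0.3535, 0.1532]
ft_force: [-0.2, -0.2, -0.5]
grip_width: 0.042
gripper_force: 61.3
[0.0699 0.5031 0.04  ] [-0.006  0.006 -0.031] t 29.95 pos [ 556.7 -353.5  153.2] F [-0.2 -0.2 -0.5] w 42.0
```

```bash
python3 -m pendant '[[0.2,0.01,0.05,0,0,0,0],[0.2,0.02,0.11,0,0,0,-0.031],[0.2,0.04,0.17,0,0,0,-0.031],[0.2,0.06,0.23,0,0,0,-0.031],[0.2,0.07,0.29,0,0,0,-0.031]]' |grep -E "pos"
python3 -m pendant '[[0.2,0,0.06,0,0,0,0],[0.2,0,0.11,0,0,0,0],[0.2,0,0.16,0,0,0,0],[0.2,0,0.2,0,0,0,0],[0.2,0,0.21,0.03,0,0,0]]' |grep -E "pos"
python3 -m pendant '[[0.2,0,0,0,0,0,0],[0.2,0,0,0,0,0,0]]' |grep -E "pos|force"
python3 go.py 495 149.6 49 91.2
```

```text
position: [0.4869, -0.06, 0.148]
position: [0.4842, 0.1504, 0.119]
position: [0.4842, 0.1476, 0.1191]
ft_force: [0.2, -0.8, -0.5]
gripper_force: 61.3
[-0.0109  0.0018  0.0701] [-0. -0. -0.] t 31.45 pos [484.2 147.6 119.1] F [ 0.2 -0.8 -0.5] w 41.8
```

```bash
python3 -m pendant '[[0.2,-0.005,0.0018,0.03,0,0,0],[0.2,-0.011,0.0018,0.06,0,0,0],[0.2,-0.011,0.0018,0.07,0,0,0],[0.2,-0.011,0.0018,0.07,0,0,0]]' |grep -E "pos|ft"
python3 go.py 532 150.4 49 91.2
```

```text
position: [0.495, 0.1497, 0.0492]
ft_force: [-0.2, 0.7, -0.4]
[-0.037  -0.0001  0.0002] [-0.  0. -0.] t 31.95 pos [495.  149.7  49.2] F [-0.2  0.7 -0.4] w 41.7
```

```bash
python3 -m pendant '[[0.2,-0.008,0,0,0,0,0],[0.2,-0.016,0,0,0,0,0],[0.2,-0.024,0,0,0,0,0],[0.2,-0.032,0,0,0,0,0],[0.2,-0.037,0,0,0,0,0]]' |grep -E "pos|ft"
python3 -m pendant '[[0.2,-0.006,0,0,0,0,0],[0.2,-0.012,0,0,0,0,0],[0.2,-0.018,0,0,0,0,0],[0.2,-0.018,0,0,0,0,0]]' |grep -E "pos|ft"
```

```text
position: [0.5325, 0.1509, 0.0487]
ft_force: [-0.0, 0.1, -0.5]
position: [0.5503, 0.1513, 0.0487]
ft_force: [-0.1, -0.5, -0.5]
```

Clean entry into slot 2. Release, go behind, shut, then push.

```bash
python3 -m pendant '[[0.2,0,0,0.001,0,0,0],[0.6,0,0,0.001,0,0,0],[0.6,0,0,0.001,0,0,0],[0.6,0,0,-0.04,0,0,0],[0,0.053,0,-0.04,0,0,0]]' |grep -E "pos|ft|wid"
python3 -m pendant '[[0,0,0,0,0,0,0],[0,0,0,0,0,0,0],[0,0,0,0,0,0,0],[0,0,0,0,0,0,0]]' |grep -E "pos|wid"
python3 go.py 497 150 51.5 91.2
```

```text
position: [0.5002, 0.1501, 0.0912]
ft_force: [-0.3, 1.2, -0.7]
grip_width: 0.0344
position: [0.4975, 0.1501, 0.0886]
grip_width: -0.0002
[ 0.0006 -0.0001  0.0371] [-0.  0.  0.] t 34.2 pos [497.5 150.1  88.6] F [-0.5 -0.2 -0.1] w -0.2
```

```bash
python3 -m pendant '[[0,0,0,0.02,0,0,0],[0,0,0,0.037,0,0,0],[0,0,0,0.037,0,0,0]]' |grep -E "pos|ft"
python3 -m pendant '[[0,-0.008,0,0,0,0,0],[0,-0.016,0,0,0,0,0],[0,-0.024,0,0,0,0,0],[0,-0.032,0,0,0,0,0],[0,-0.04,0,0,0,0,0]]' |grep -E "pos|ft"
python3 -m pendant '[[0,-0.006,0,0,0,0,0],[0,-0.012,0,0,0,0,0],[0,-0.018,0,0,0,0,0],[0,-0.023,0,0,0,0,0],[0,-0.023,0,0,0,0,0]]' |grep -E "pos|ft"
```

```text
position: [0.4967, 0.1501, 0.0508]
ft_force: [-0.3, -0.1, 0.2]
position: [0.5371, 0.1511, 0.0522]
ft_force: [-4.0, -0.4, 7.0]
position: [0.5606, 0.1516, 0.0522]
ft_force: [-1.6, -0.4, 4.5]
```

```bash
python3 -m pendant '[[0,-0.002,0,0,0,0,0],[0,-0.003,0,0,0,0,0]]' |grep -E "pos|ft"
python3 -m pendant '[[0,-0.002,0,0,0,0,0],[0,-0.002,0,0,0,0,0]]' |grep -E "pos|ft"
```

```text
position: [0.5622, 0.1517, 0.0521]
ft_force: [-7.6, -1.2, 9.4]
position: [0.5625, 0.1517, 0.052]
ft_force: [-13.1, -2.0, 12.3]
```

```bash
python3 -m pendant '[[0,-0.001,0,0,0,0,0],[0,-0.001,0,0,0,0,0]]' |grep -E "pos|ft"
python3 -m pendant '[[0,0.012,0,0,0,0,0],[0,0.03,0,-0.01,0,0,0],[0,0.05,0,-0.06,0,0,0],[0,0.1,0.03,-0.11,0,0,0],[0,0.16,0.06,-0.11,0,0,0]]' |grep -E "pos|ft"
python3 - <<'E'
from h import *
im=env.get_image("side");s=im["image"][170:270,260:380]; print(green(im))
im=env.get_image("top");t=im["image"][190:290,180:320]; print(green(im))
cv2.imwrite("pics/c9.png",np.vstack([cv2.resize(s,(360,300),interpolation=cv2.INTER_CUBIC),]) if 0 else np.hstack([cv2.resize(s,(360,300),interpolation=cv2.INTER_CUBIC),cv2.resize(t,(420,300),interpolation=cv2.INTER_CUBIC)]))
E
python3 go.py 613.5 -10 150 91.2
```

```text
position: [0.5626, 0.1517, 0.052]
ft_force: [-16.9, -1.6, 14.4]
position: [0.4194, 0.2018, 0.162]
ft_force: [-0.0, 0.9, 0.6]
[(560, -259, 46, 45, 34.6)]
[(763, -259, 47, 43, 54.1), (613, 158, 72, 31, -2.0), (612, 222, 71, 29, 0.6)]
[-0.1936 -0.2178  0.0107] [ 0.001 -0.     0.004] t 37.3 pos [414.7 203.  160.9] F [ 0.4 -1.1  0.5] w 0.1
```

View pics/c9.png

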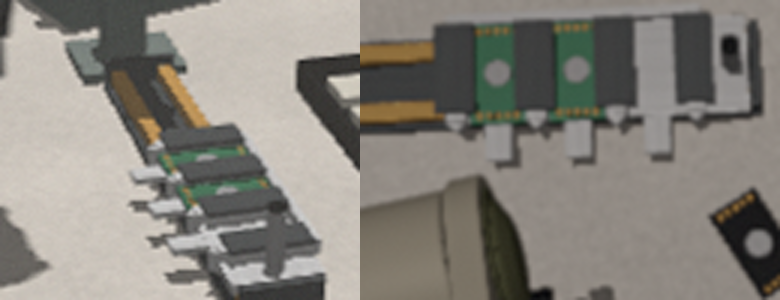

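Both substrates are home in slots 3 and 2, and the stage is at the loading stop. Only the blank remains green in the crate. Now the post.

```bash
python3 -m pendant '[[0.6,-0.03,-0.04,0,0,0,0],[0.6,-0.07,-0.08,0,0,0,0],[0.6,-0.11,-0.12,0,0,0,0],[0.6,-0.16,-0.16,0,0,0,0],[0.6,-0.192,-0.176,0.01,0,0,0.002]]' |grep pos
python3 -m pendant '[[0.6,0,0,0,0,0,0],[0.6,0,0,0,0,0,0]]' |grep pos
python3 go.py 613.5 31 76 91.3
```

```text
position: [0.6171, 0.0267, 0.1497]
position: [0.6142, 0.0296, 0.1495]
[0.0006 0.0014 0.0735] [ 0.    -0.001 -0.003] t 38.17 pos [614.2  29.6 149.5] F [-0.  -0.5  0.3] w 51.3
```

```bash
python3 -m pendant '[[0.6,0,0.001,0.04,0,0,-0.003],[0.6,0,0.001,0.073,0,0,-0.003],[0,0,0.001,0.073,0,0,-0.003],[0,0,0.001,0.073,0,0,-0.003],[0,0,0.001,0.073,0,0,-0.003]]' 40 >/dev/null
python3 -m pendant '[[0,0,0,0,0,0,0],[0,0,0,0,0,0,0]]'|grep -E "pos|ft|grip"
python3 -m pendant '[[0,0,0.01,0,0,0,0],[0,0,0.025,0,0,0,0],[0,0,0.045,0,0,0,0],[0,0,0.065,0,0,0,0],[0,0,0.08,0,0,0,0]]'|grep -E "pos|ft|grip"
```

```text
position: [0.6149, 0.0314, 0.0787]
ft_force: [-1.1, 5.4, 2.0]
grip_width: 0.0145
gripper_force: 39.3
position: [0.613, 0.111, 0.0787]
ft_force: [-3.2, -3.9, 7.1]
grip_width: 0.0148
gripper_force: 40.1
```

```bash
python3 -m pendant '[[0,0,0.02,0,0,0,0],[0,0,0.04,0,0,0,0],[0,0,0.06,0,0,0,0],[0,0,0.08,0,0,0,0],[0,0,0.09,0,0,0,0]]'|grep -E "pos|ft|grip"
python3 -m pendant '[[0,0,0.004,0,0,0,0],[0,0,0.008,0,0,0,0],[0,0,0.008,0,0,0,0]]'|grep -E "pos|ft|grip"
```

```text
position: [0.6107, 0.2015, 0.0786]
ft_force: [-3.9, -3.4, 7.3]
grip_width: 0.0144
gripper_force: 40.1
position: [0.6105, 0.2092, 0.0786]
ft_force: [-3.8, 0.0, 6.3]
grip_width: 0.0149
gripper_force: 40.1
```

```bash
python3 -m pendant '[[0,0,0.003,0,0,0,0],[0,0,0.006,0,0,0,0],[0,0,0.006,0,0,0,0]]'|grep -E "pos|ft|grip"
```

```text
position: [0.6105, 0.2116, 0.0786]
ft_force: [-5.7, -17.7, 9.8]
grip_width: 0.0144
gripper_force: 40.6
```

The stage is at the far stop: travel 180 mm, force rising. Relieve, release and rise.

```bash
python3 -m pendant '[[0,0,-0.0025,0,0,0,0],[0.6,0,-0.0025,0,0,0,0],[0.6,0,-0.0025,0,0,0,0],[0.6,0,-0.0025,0,0,0,0],[0.6,0,-0.0025,-0.06,0,0,0]]'|grep -E "pos|ft|grip"
python3 -m pendant '[[0.6,0,0,-0.05,0,0,0],[0.6,0.05,-0.03,-0.08,0,0,0],[0.6,0.1,-0.09,-0.08,0,0,0],[0.6,0.15,-0.14,-0.08,0,0,0],[0.6,0.2,-0.16,-0.08,0,0,0]]'|grep -E "pos|ft"
python3 - <<'E'
from h import *
im=env.get_image("side");s=im["image"][150:250,250:370]
im=env.get_image("top");t=im["image"][170:270,110:330]; print(green(im,.038))
cv2.imwrite("pics/c10.png",np.hstack([cv2.resize(s,(300,250),interpolation=cv2.INTER_CUBIC),cv2.resize(t,(495,250),interpolation=cv2.INTER_CUBIC)]))
E
```

```text
position: [0.6087, 0.2117, 0.1333]
ft_force: [0.1, 0.2, 0.3]
grip_width: 0.0513
gripper_force: 0.0
position: [0.4269, 0.0544, 0.2169]
ft_force: [1.2, -0.5, 0.5]
[(753, -252, 46, 42, 54.1), (608, 335, 57, 26, 1.5), (600, 398, 69, 28, -1.3)]
```

View pics/c10.png

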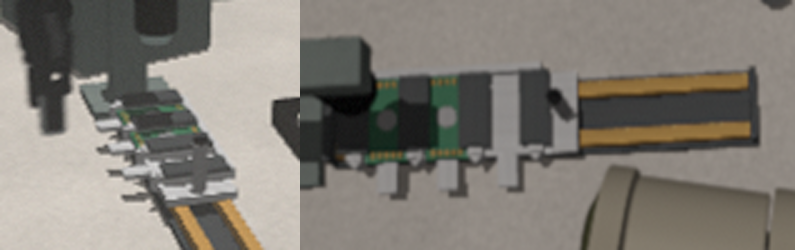

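The stage is at the far stop under the head, both substrates are in their slots, and the gripper is clear. Handing in.

```bash
python3 -c "
from rig import env
print(env.close_job())"
```

```text
the job is handed in; nothing more can be done
None
```

The job is handed in: I found two green substrates, pushed them home against the back stops of slots 2 and 3 at the loading stop, moved the stage to its far stop and released it with the gripper clear; on the way the gripper knocked the crate rim once (about 30 N), but I saw nothing displaced, and no verdict was returned.

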